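# Unlock and hold open the spectrometer's sample cover

## Robot

A 6-joint arm with a two-finger parallel gripper is mounted at the origin on the work surface. World frame = base frame: x ahead of the robot, y to its left, z up, the work surface at z = 0. Lengths are in mm, angles in rad, forces in N, time in s.
With the tool pointing down it reaches from about 275 to 875 mm from the base axis. Payload 12.5 kg.
Tool frame: the origin (TCP) lies midway between the tips of the shut fingers; the grasp point (between the pads) lies 19 mm behind it (manip.grip_depth is the distance from the TCP to the grasp point, in mm); z points along the fingers, y is the direction in which the jaws open and shut (so a half turn about z gives the same grasp; the last joint's range is limited). The gripper opens to 85 mm and grips with 20 to 120 N. Pads are 22 mm wide; open, the fingers measure 114 mm over their backs; the gripper's body (76 mm by 85 mm) begins 54 mm behind the grasp point. The pads swing forward as they close: fully open they stand 13 mm farther back than shut.
Start: joints at [1.18, 0.351, 1.652, -0, 1.139, -0.085], TCP at [165.549, 524.479, 231.29] pointing down, gripper open.
Joint ranges: [-2.75, 2.75], [-0.79, 2.1], [0.01, 2.65], [-1.57, 4.71], [0.07, 3.14], [-2.87, 2.87]. Speed limits (rad/s): [2.22, 2.22, 2.79, 3.14, 3.14, 3.14].

## Interface

Orientations are given as a unit quaternion [w, x, y, z].
In Python, from rig import readout, optics, finish_job, manip gives the robot as it stands.
- The arm moves only by the tool step_arm, never from a script. Its argument "targets" is text: rows parted by semicolons, each of 7 numbers parted by spaces: the closure, from -1 (fully open) to 1 (shut), then the shift along the tool's x, y, z as a fraction of full scale, then the turn, a rotation vector about the tool's x, y, z as a fraction of full scale. In form: jaw x y z wx wy wz; .... A call has 1 to 20 rows; each row is the pose to reach, as a shift and turn from the pose commanded when the call began, along the tool's axes at that moment; what a row does not reach only later rows make up. Full scale, the value 1, is 0.5 m for a shift and 60 degrees for a turn. A row lasts 1/8 s, in which the tool goes at most 62.5 mm and 10.7 degrees, less where a joint would pass 70% of its speed; a pose out of reach is approached as far as the arm can. A call with a number of a shift or a turn outside -1 to 1 is refused whole. A call with a gripper value outside its range is refused whole. The fingers move at their own pace and stop on an object; "newtons" is the grip in N (left out, the last holds). Time passes only in rows, so rows that repeat a pose let the fingers close. It gives the time, the measured TCP pose, the force and the opening at its end, in the units of the state.
- readout.sense(): the state, without advancing time (a new reading comes with each control period).
- optics.grab_frame(name): name is "side" or "top"; returns a dict with "img" (400x640x3 uint8, red, green, blue), "fovy" (degrees; the focal length in pixels is half the picture's height over the tangent of half this angle, whatever the lens; pixels are square), "cx", "cy" (the principal point, pixels), "distortion" ([k1, k2, p1, p2, k3] as OpenCV has them; the pictures are not rectified), "rvec" (rotation vector, rad) and "tvec" (3), from world to camera coordinates, as OpenCV has them. Camera axes: x right, y down, z forward; pixel columns grow to the right and rows downward; lengths in mm; the calibration is good to about 2 mm. A picture is of the moment at which its call begins. There is no depth.
- finish_job(): hands the job in, once; it reports no verdict.
The state is a dict: "time_s": time; "joint_positions": joint angles; "dq": joint speeds; "effort": joint torques, N m; "ee_pos": TCP position; "tcp_rot": TCP orientation; "ft_force": force on the tool from outside, world axes, zero at the start; "moment": the same for the moment, N m; "width": opening from 0.0 (shut) to 1.0 (fully open).
Only numpy, scipy, OpenCV 4.12 (cv2) and the standard library are available. Lean on these libraries where they do the work, as an engineer would, in place of code of your own. Each camera call takes 0.05 s, during which the arm holds its last target. There are 200 camera calls.

## Task

Take the red key from its stand, push it fully into the key switch on the spectrometer and turn it a quarter turn clockwise, leaving it there. Then tug the sample cover up by its handle to learn whether its catch still holds it, before touching the catch; if it is caught, slide the orange catch fully to the left (as seen from the robot). Raise the cover to about 45 degrees and finish while still holding it open by hand, since it falls shut by itself; leave the other things on the bench where they are.

Things in the scene. Friction and masses are not known exactly. Their poses are not given: they have to be found in the camera images.
- spectrometer: White bench instrument with a blue foot, 380 mm deep (x) by 340 mm wide (y), its flat deck 130 mm above the table; fixed to the table, but placed and turned differently each time. Origin at the centre of its underside; x points away from the robot (across its depth), y to the left, z up. The sample cover is in the middle of its deck, the key switch on the right of it, the catch in front of it.
- cover_handle (a point): Middle of the round grip bar on the sample cover: dark steel, 12 mm thick, 90 mm long, along the spectrometer's y; its centre is 32 mm above the cover's top (44 mm above the deck when shut), 27 mm free under the bar, 25 mm behind the cover's front edge. It moves with the cover. Axes of the cover: x, y, z as the spectrometer's when shut.
- cover_hinge (a point): Middle of the cover's hinge line, at the far edge of the cover at deck height (130 mm). The hinge runs along the spectrometer's y. The grip bar lies 145 mm nearer the robot (-x) and 44 mm higher in the cover's frame, so 151.5 mm from the hinge line. The cover is a white panel 170 mm (x) by 180 mm (y) by 12 mm, about 0.45 kg.
- cover (a joint): Angle of the cover in rad: 0 shut on the deck, growing as the front edge is raised, stop at 1.25. Its weight shuts it from any angle; holding it by the bar takes about 2 to 3 N. Locked by the key switch, or caught by the catch, it still lifts 0.04 rad (6 mm at the bar) and then stops firmly; free, it goes on rising. After the key is turned the catch may or may not hold it: this cannot be seen, and the position of the orange tab does not show it; only a tug tells.
- lock_slot (a point): Centre of the mouth of the key slot, in the top of the steel lock cylinder in the black housing (56 mm square) on the deck, right of the cover; the mouth is 31 mm above the deck (161 mm above the table). The slot is 16 mm long by 7 mm wide and 30 mm deep, straight down. x is the slot's long direction, turning with the cylinder; z up.
- lock (a joint): Angle of the lock cylinder in rad, growing clockwise seen from above, stops at 0 and 1.57. It starts at 0 to 0.2 with the slot about along the spectrometer's x (x is turned clockwise from it by this angle). From about 0.7 on it no longer holds the cover; it counts as turned from 1.2. It stays where it is left, with about 0.06 Nm of friction. A seated key has about 0.15 rad of play in the slot.
- key_grip (a point): Centre of the red head of the key: head 34 mm (x) by 10 mm (y) by 44 mm high, upright, to be pinched across its 10 mm (y). Axes: x along the blade's width, z up. The key starts upright in its stand and is the same when turned by half a turn. About 40 g.
- key_tip (a point): Centre of the lower end of the key's steel blade, 48 mm below the centre of the head. The blade is 14 mm (x) by 5 mm (y) and 26 mm long, narrowed to 10 by 2 mm over its lowest 6 mm; fully in, the head's underside rests on the lock cylinder.
- key_stand: Grey block, 60 mm (x) by 45 mm (y) by 34 mm high, fixed, with the key's blade in a slot in its top. Origin at the centre of its underside.
- catch_tab (a point): Centre of the orange thumb tab of the catch, on the deck in front of the cover, 70 mm nearer the robot than the grip bar: 14 mm (x) by 20 mm (y), from 2 to 30 mm above the deck; the centre is 16 mm above it. Axes as the spectrometer's.
- catch (a joint): Travel of the orange tab in m: starts at 0, slides along the spectrometer's +y (left as seen from the robot) to a stop at 0.018, and stays where it is left. Takes 2 to 6 N. Slid all the way it releases the catch, if it was caught, and the catch stays released; let the cover down before sliding it.
- keyboard: Black compact keyboard, 300 by 130 by 22 mm, on the table to the left; leave it. Origin at the centre of its underside.
- mouse: Silver mouse, 105 by 62 by 34 mm, on the left; leave it. Origin at the centre of its underside.
- solvent_bottle: Amber bottle, 60 mm across, 115 mm high, on the right; leave it. Origin at the centre of its underside.
- sample_jar: Clear jar with a white cap, 40 mm across, 45 mm high, on the spectrometer's deck, at its far left; leave it. Origin at the centre of its underside.
- small_jar: Clear jar with a green cap, 44 mm across, 50 mm high, right of the middle and near the robot; leave it. Origin at the centre of its underside.
- mortar: White ceramic bowl, 90 mm across, 50 mm high, near the robot on the left; leave it. Origin at the centre of its underside.
- holder_tray: Blue tray, 110 by 80 by 30 mm, near the robot on the right; leave it. Origin at the centre of its underside.

How it is judged:
By the outcome, as a careful person would: the job done as asked, in the order asked, and still so for the second after the job is handed in, while the arm keeps its last pose, push and grip.
It also fails if it takes over 64 s, if anything falls off the work surface, if the arm or the gripper's body presses on something with over 40 N, if the wrist force passes 120 N, or if a joint passes its speed limit or range.

## Working session

There is one attempt and no reset: what is moved stays moved. The work goes in short steps, Python scripts to look and compute and a tool call to move; the robot and the scene stay as the last step left them, time stands still between calls to the robot, and variables do not carry over. Pictures are saved under pics/ and viewed, about 8 in all and at most 12, crops included, and the job is handed in when it is done.

Besides the shell and the picture viewer there is one more tool, called after "Request:" as name(argument=value, ...) on one line, values as JSON. step_arm: Moves the arm, as the interface text tells. Its arguments: {"type":"object","properties":{"targets":{"type":"string"},"newtons":{"type":"number"}},"required":["targets"]}

```bash
ls; mkdir -p pics
python3 - <<'E'
from rig import readout, optics, manip
import cv2,numpy as np
print(readout.sense()); print(manip.grip_depth, [a for a in dir(manip) if a[0]!='_'])
for n in("top","side"):
    f=optics.grab_frame(n); cv2.imwrite(f"pics/{n}0.png",f["img"][:,:,::-1])
    print(n,{k:v for k,v in f.items() if k!="img"})
a=cv2.imread("pics/top0.png");b=cv2.imread("pics/side0.png")
cv2.imwrite("pics/both0.png",cv2.resize(np.vstack([a,b]),None,fx=.75,fy=.75))
E
```

```text
pics
{'time_s': 0.0, 'joint_positions': array([ 1.18042936e+00,  3.51252677e-01,  1.65240833e+00, -2.75627366e-06,
        1.13910123e+00, -8.46258042e-02]), 'dq': array([-0.00063908,  0.0014798 ,  0.00112889,  0.00190497,  0.00017224,
        0.00048178]), 'effort': array([-3.15202976e-05, -5.06085920e+01, -2.91412371e+01, -1.02596568e-04,
        4.35363996e-03, -4.74253136e-05]), 'ee_pos': array([165.41610269, 524.19587045, 230.75540674]), 'tcp_rot': array([-1.36367862e-04,  1.52275263e-01,  9.88337949e-01, -5.68671625e-04]), 'ft_force': array([0.3527942 , 1.18939013, 0.88827493]), 'moment': array([ 0.01188898, -0.00641016,  0.00223426]), 'width': 0.9992972016457718}
18.700000000000003 ['IKError', 'grip_depth']
top {'fovy': 52.3471075543396, 'cx': 314.87427894347763, 'cy': 205.45123894650146, 'distortion': array([-0.09536037,  0.        ,  0.        ,  0.        ,  0.        ]), 'rvec': array([ 2.15174766, -2.1377439 ,  0.16233481]), 'tvec': array([  36.75125442,  546.54254656, 1363.0633633 ])}
side {'fovy': 53.568251723970164, 'cx': 317.31551698287274, 'cy': 202.85015665876477, 'distortion': array([0.03310883, 0.        , 0.        , 0.        , 0.        ]), 'rvec': array([ 2.02654124, -0.48987205,  0.27713222]), 'tvec': array([-443.91195695,  267.41994091,  847.3997782 ])}
```

View pics/both0.png

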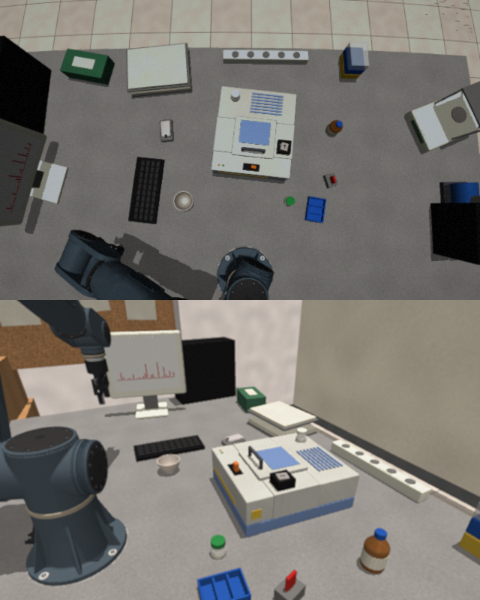

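```bash
cat > h.py <<'E'
import cv2,numpy as np
from rig import readout, optics
from scipy.spatial.transform import Rotation as R
def cal(f):
    fl=200/np.tan(np.radians(f["fovy"]/2)); K=np.array([[fl,0,f["cx"]],[0,fl,f["cy"]],[0,0,1.]])
    return K,f["distortion"],R.from_rotvec(f["rvec"]).as_matrix(),np.array(f["tvec"])
def ray(f,p):
    K,d,M,t=cal(f); u=cv2.undistortPoints(np.array([[p]],float),K,d)[0,0]
    v=M.T@np.array([*u,1]); return -M.T@t, v/np.linalg.norm(v)
def plane(f,p,z):
    o,v=ray(f,p); return o+v*(z-o[2])/v[2]
def tri(f,p,g,q):
    (o,v),(a,w)=ray(f,p),ray(g,q)
    s=np.linalg.lstsq(np.c_[v,-w],a-o,rcond=None)[0]; A,B=o+s[0]*v,a+s[1]*w
    return (A+B)/2,np.linalg.norm(A-B)
def proj(f,P):
    K,d,M,t=cal(f); return cv2.projectPoints(np.array([P],float),f["rvec"],f["tvec"],K,d)[0][0,0]
def blobs(img,lo,hi,amin=15):
    h=cv2.cvtColor(img,cv2.COLOR_RGB2HSV); m=cv2.inRange(h,lo,hi)
    n,l,s,c=cv2.connectedComponentsWithStats(m)
    return [(s[i],c[i],cv2.minAreaRect(np.argwhere(l==i)[:,::-1].astype(np.float32))) for i in range(1,n) if s[i,4]>=amin]
def rel(P,yaw=None):
    "TCP target P -> row fractions in current tool axes"
    s=readout.sense(); w,x,y,z=s["tcp_rot"]; T=R.from_quat([x,y,z,w])
    return T.inv().apply(np.array(P)-s["ee_pos"])/500
E
python3 - <<'E'
from h import *
for n in("top","side"):
    f=optics.grab_frame(n); print(n)
    for nm,lo,hi in(("red",(0,140,60),(5,255,255)),("red2",(172,140,60),(180,255,255)),("orange",(8,150,120),(20,255,255)),("blue",(95,100,40),(125,255,255))):
        for s,c,r in blobs(f["img"],lo,hi): print(nm,s,c.round(1),np.round(r[0],1),np.round(r[1],1),round(r[2],1))
E
```

```text
top
red [442 235   6   9  31] [445.1 238.7] [445.2 238.7] [9.2 3.4] 69.4
orange [335 220   6   5  24] [337.5 222. ] [337.5 222. ] [4. 5.] 90.0
blue [458  64  28  35 355] [468.   84.8] [465.9  84.4] [38.6 23.4] 53.1
blue [ 320  161   40   32 1065] [339.5 176.4] [339.4 176.3] [37.9 28.8] 5.7
blue [448 161   9   9  61] [452.  165.1] [452. 165.] [8. 8.] 90.0
blue [606 243  33  28 769] [620.9 255.5] [622.  256.5] [27. 32.] 90.0
blue [407 262  28  35 800] [420.5 279. ] [420.5 278.9] [24.6 32.6] 7.6
side
red [380 360  15  28 244] [387.1 373.9] [387.2 373.6] [11.9 28. ] 6.3
orange [311 216   8  12  61] [314.6 221.7] [314.7 221.6] [11.6  5.6] 77.5
orange [496 320  23  18 298] [507.7 328.9] [507.3 328.7] [22.2 16.4] 4.4
blue [622 290  18  29 344] [632.3 303.2] [634.6 303.3] [21.  22.4] 26.6
blue [500 304  16  16 201] [507.1 311.7] [507.5 311.5] [15. 15.] 90.0
blue [ 263  357   72   43 2332] [298.9 381.8] [298.1 384.1] [44.1 66.7] 77.5
```

The top view shows the spectrometer at about (340,178) px, slightly turned, with the key stand at (443,240) and the tray at (420,279). In the side view the key is at (387,374), the lock at about (377,240) and the tab at (314,222).

Run:
```python
import cv2,numpy as np
a=cv2.imread("pics/top0.png");b=cv2.imread("pics/side0.png")
A=cv2.resize(a[110:260,275:475],None,fx=4,fy=4,interpolation=cv2.INTER_CUBIC)
B=cv2.resize(b[170:400,270:490],None,fx=2.6,fy=2.6,interpolation=cv2.INTER_CUBIC)
cv2.imwrite("pics/topc.png",A);cv2.imwrite("pics/sidec.png",B);print(A.shape,B.shape)
```

```text
(600, 800, 3) (598, 572, 3)
```

View pics/topc.png

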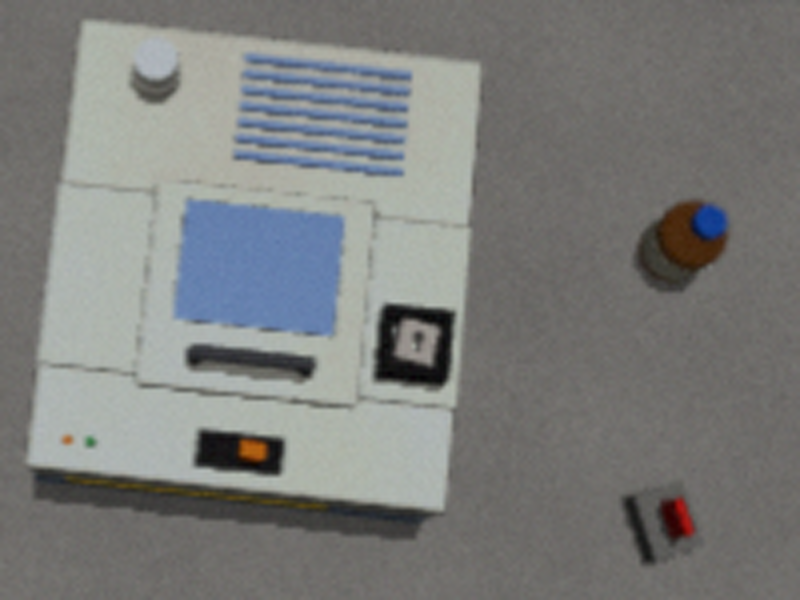

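View pics/sidec.png

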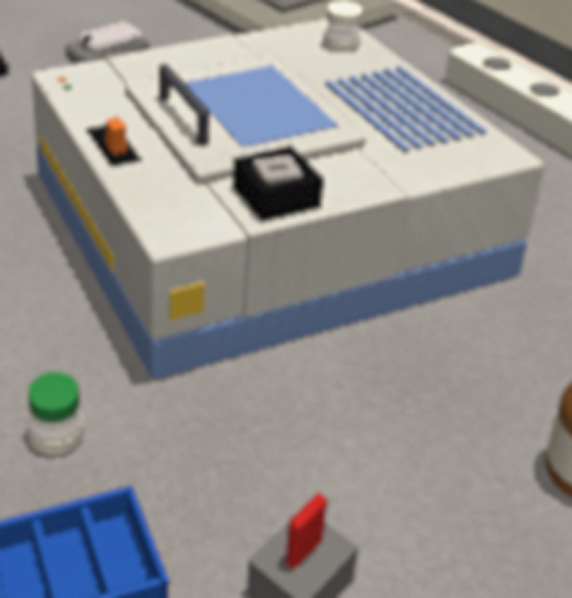

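The top crop shows the deck corners at about (82,22), (480,64), (443,510) and (30,465), the lock at (415,343), the bar from (188,355) to (314,365), the tab at (253,450) and the key at (678,518). The side crop shows the same items clearly. I'll zoom in on the key and the lock.

Run:
```python
from h import *
a=cv2.imread("pics/top0.png");b=cv2.imread("pics/side0.png")
def c(im,x,y,s,h=300,w=400): return cv2.resize(im[y:y+h//s,x:x+w//s],(w,h),interpolation=cv2.INTER_CUBIC)
o=np.vstack([np.hstack([c(a,425,225,10),c(a,360,180,10)]),np.hstack([c(b,360,355,5,225),c(b,350,220,7,301,399)[:300]][:1]+[np.zeros((225,400,3),np.uint8)])])
d=cv2.resize(b[220:256,352:405],(400,272),interpolation=cv2.INTER_CUBIC)
o[300:525,400:]=d[:225]
cv2.imwrite("pics/z.png",o)
f,g=optics.grab_frame("top"),optics.grab_frame("side")
p=lambda x,y:(( x+.5)/4-.5+275,(y+.5)/4-.5+110); q=lambda x,y:((x+.5)/2.6-.5+270,(y+.5)/2.6-.5+170)
T={"deckNR":((443,510),(152,260)),"deckFR":((480,64),(541,170)),"deckNL":((30,465),(36,75)),"lock":((416,342),(278,167)),"barL":((188,352),(166,74)),"barR":((314,364),(204,116)),"tabtop":((253,449),(117,122)),"key":((679,518),(306,528)),
"coverNR":((357,405),(203,176)),"coverNL":((138,384),(128,92))}
for k,(u,v) in T.items(): P,e=tri(f,p(*u),g,q(*v)); print(k,P.round(1),e.round(1))
print("deck130",[plane(f,p(*u),130).round(1) for u in((82,22),(480,64),(443,510),(30,465))])
print("side130",[plane(g,q(*u),130).round(1) for u in((541,170),(152,260),(36,75))])
for P in ("red",(0,140,60),(5,255,255)),:
  for n,i in(("t",f),("s",g)):
    s,cc,r=blobs(i["img"],P[1],P[2])[0]; print(n,cv2.boxPoints(r).round(1).tolist(),r)
```

```text
deckNR [ 430.9 -185.7  129.6] 2.1
deckFR [ 806.1 -225.4  122.8] 4.3
deckNL [467.4 144.7 128.1] 2.6
lock [ 562.4 -161.3  162.1] 0.2
barL [553.5  18.9 167.2] 2.4
barR [541.  -78.4 174.6] 2.7
tabtop [476.5 -31.8 161.5] 0.3
key [ 429.6 -399.3   62.1] 2.0
coverNR [ 515.6 -116.8  141. ] 1.8
coverNL [532.5  58.6 133.2] 1.7
deck130 [array([839. , 108.7, 130. ]), array([ 805.4, -225.3,  130. ]), array([ 431.8, -186. ,  130. ]), array([466., 145., 130.])]
side130 [array([ 793.9, -232.3,  130. ]), array([ 429.5, -185.9,  130. ]), array([467.4, 141.2, 130. ])]
t [[442.5, 235.10000610351562], [445.79998779296875, 234.3000030517578], [447.8999938964844, 242.8000030517578], [444.6000061035156, 243.60000610351562]] ((445.2353515625, 238.94119262695312), (8.731282234191895, 3.395498752593994), 75.96376037597656)
s [[379.70001220703125, 386.8999938964844], [382.5, 359.0], [394.5, 360.20001220703125], [391.70001220703125, 388.1000061035156]] ((387.09405517578125, 373.55938720703125), (12.039950370788574, 27.960546493530273), 5.710593223571777)
```

View pics/z.png

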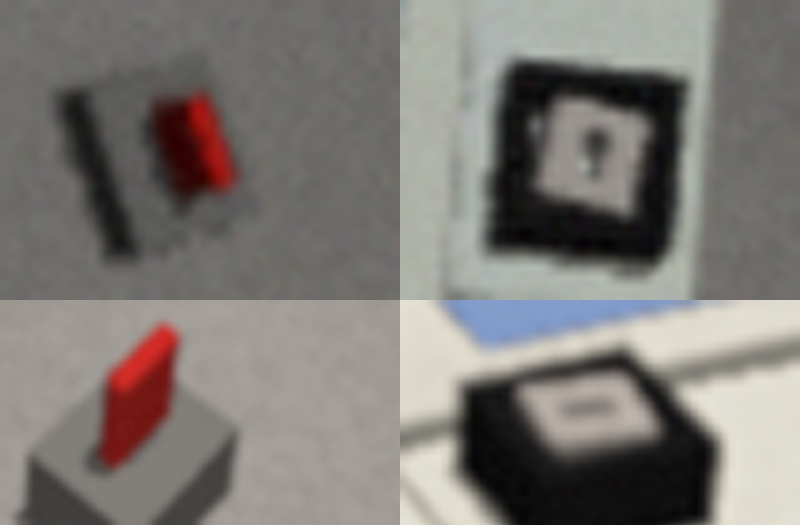

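Run:
```python
from h import *
f,g=optics.grab_frame("top"),optics.grab_frame("side")
t1=lambda x,y:((x+.5)/10-.5+425,(y+.5)/10-.5+225); s1=lambda x,y:((x+.5)/5-.5+360,(y-300+.5)/5-.5+355)
t2=lambda x,y:((x-400+.5)/10-.5+360,(y+.5)/10-.5+180); s2=lambda x,y:((x-400+.5)/7.547-.5+352,(y-300+.5)/7.556-.5+220)
ang=lambda a,b:np.arctan2(*(b-a)[1::-1]).round(3)
for nm,F,A,B,z in(("keytop T",f,t1(225,189),t1(199,95),78),("keytop S",g,s1(115,384),s1(171,332),78),("slot S",g,s2(563,408),s2(616,408),161)):
    a,b=plane(F,A,z),plane(F,B,z); print(nm,a.round(1),b.round(1),((a+b)/2).round(1),np.linalg.norm(a-b).round(1),ang(a,b))
print("key tri near/far",tri(f,t1(225,189),g,s1(115,384)),tri(f,t1(199,95),g,s1(171,332)))
S=[plane(f,t2(*p),161) for p in((550,92),(652,122),(633,215),(535,187))]; print("steel",np.mean(S,0).round(1),ang(S[3],S[0]),ang(S[2],S[1]),ang(S[1],S[0])-1.571)
S=[plane(g,s2(*p),161) for p in((515,384),(623,370),(663,435),(550,455))]; print("steelS",np.mean(S,0).round(1),ang(S[0],S[1]),ang(S[3],S[2]),ang(S[3],S[0])-1.571)
# stand top from side: left,right,back corners z=34
S=[plane(g,s1(*p),34) for p in((30,457),(237,432))]; print("stand",S)
```

```text
keytop T [ 414.9 -403.3   78. ] [ 446.5 -395.5   78. ] [ 430.7 -399.4   78. ] 32.5 0.241
keytop S [ 414.8 -403.    78. ] [ 443.5 -394.7   78. ] [ 429.1 -398.9   78. ] 29.9 0.28
slot S [ 556.8 -156.3  161. ] [ 570.3 -163.4  161. ] [ 563.6 -159.8  161. ] 15.3 -0.482
key tri near/far (array([ 414.80349699, -403.14887198,   78.19030679]), np.float64(0.2637790951156103)) (array([ 445.19674974, -394.90405085,   77.58443005]), np.float64(2.9441229913387845))
steel [ 563.3 -162.1  161. ] -0.17 -0.218 -0.28400000000000003
steelS [ 562.4 -160.6  161. ] -0.252 -0.186 -0.31299999999999994
stand [array([ 394.89007502, -386.37154129,   34.        ]), array([ 463.9200688 , -410.60627575,   34.        ])]
```

Measured: key head at (430,-399), yaw 0.26, head top at z≈78. Lock at (563,-161,161), slot yaw about -0.24. Spectrometer yaw -0.10. Jaws will use yaw_y = +1.83 at the key, which leaves joint 6 room for the turn.

Request:
step_arm(targets="-0.2 -0.632 -0.773 0 0 0 -0.535;-0.2 -0.632 -0.773 0 0 0 -0.535;-0.2 -0.632 -0.773 0 0 0 -0.535;-0.2 -0.632 -0.773 0 0 0 -0.535;-0.2 -0.632 -0.773 0 0 0 -0.535;-0.2 -0.632 -0.773 0 0 0 -0.535;-0.2 -0.632 -0.773 0 0 0 -0.535;-0.2 -0.632 -0.773 0 0 0 -0.535;-0.2 -0.632 -0.773 0 0 0 -0.535;-0.2 -0.632 -0.773 0 0 0 -0.535;-0.2 -0.632 -0.773 0 0 0 -0.535")

```text
time_s: 1.78
ee_pos: [350.1, 61.9, 231.3]
tcp_rot: [-0.0, -0.128, 0.992, 0.0]
ft_force: [-0.4, -0.2, -0.2]
width: 0.601
```

```bash
cat >> h.py <<'E'
def go(P,yaw=None):
    "print row numbers for TCP world P, tool-y yaw, pointing straight down"
    s=readout.sense(); w,x,y,z=s["tcp_rot"]; T=R.from_quat([x,y,z,w]); d=T.inv().apply(np.array(P)-s["ee_pos"])/500
    tgt=R.from_matrix(np.c_[[np.sin(yaw),-np.cos(yaw),0],[np.cos(yaw),np.sin(yaw),0],[0,0,-1]]) if yaw is not None else T
    r=(T.inv()*tgt).as_rotvec()/np.radians(60)
    print("row",d.round(4),r.round(4))
def st():
    s=readout.sense(); w,x,y,z=s["tcp_rot"]; M=R.from_quat([x,y,z,w]).as_matrix()
    print("t",round(s["time_s"],2),"tcp",s["ee_pos"].round(1),"yaw_y",np.arctan2(M[1,1],M[0,1]).round(3),"zax",M[:,2].round(3),"F",s["ft_force"].round(1),"M",s["moment"].round(2),"w",round(s["width"]*85,1),"q",s["joint_positions"].round(2))
E
python3 -c "
from h import *
st(); go((430,-399,110),1.826)"
```

```text
t 1.77 tcp [350.1  61.9 231.3] yaw_y 1.827 zax [-0.  0. -1.] F [-0.4 -0.2 -0.2] M [-0.04 -0.03 -0.03] w 51.1 q [ 0.04 -0.02  2.1   0.    1.06 -1.78]Traceback (most recent call last):
  File "<string>", line 3, in <module>
    st(); go((430,-399,110),1.826)
          ~~^^^^^^^^^^^^^^^^^^^^^^
  File "h.py", line 29, in go
    tgt=R.from_matrix(np.c_[[np.sin(yaw),-np.cos(yaw),0],[np.cos(yaw),np.sin(yaw),0],[0,0,-1]]) if yaw is not None else T
        ~~~~~~~~~~~~~^^^^^^^^^^^^^^^^^^^^^^^^^^^^^^^^^^^^^^^^^^^^^^^^^^^^^^^^^^^^^^^^^^^^^^^^^^
  File "scipy/spatial/transform/_rotation.pyx", line 1143, in scipy.spatial.transform._rotation.Rotation.from_matrix
ValueError: Non-positive determinant (left-handed or null coordinate frame) in rotation matrix 0: [[ 0.9676119  -0.25244249  0.        ]
 [ 0.25244249  0.9676119   0.        ]
 [ 0.          0.         -1.        ]].
```

```bash
sed -i 's/\[np.sin(yaw),-np.cos(yaw),0\]/[-np.sin(yaw),np.cos(yaw),0]/' h.py
python3 -c "
from h import *
st(); go((430,-399,110),1.826)"
```

```text
t 1.77 tcp [350.1  61.9 231.3] yaw_y 1.827 zax [-0.  0. -1.] F [-0.4 -0.2 -0.2] M [-0.04 -0.03 -0.03] w 51.1 q [ 0.04 -0.02  2.1   0.    1.06 -1.78]
row [ 0.079  -0.9322  0.2423] [ 0.0002 -0.0002  0.0009]
```

Request:
step_arm(targets="-0.2 0.079 -0.932 0.242 0 0 0;-0.2 0.079 -0.932 0.242 0 0 0;-0.2 0.079 -0.932 0.242 0 0 0;-0.2 0.079 -0.932 0.242 0 0 0;-0.2 0.079 -0.932 0.242 0 0 0;-0.2 0.079 -0.932 0.242 0 0 0;-0.2 0.079 -0.932 0.242 0 0 0;-0.2 0.079 -0.932 0.242 0 0 0;-0.2 0.079 -0.932 0.242 0 0 0;-0.2 0.079 -0.932 0.242 0 0 0;-0.2 0.079 -0.932 0.3 0 0 0;-0.2 0.079 -0.932 0.35 0 0 0;-0.2 0.079 -0.932 0.374 0 0 0;-0.2 0.079 -0.932 0.374 0 0 0")

```text
time_s: 3.52
ee_pos: [429.8, -399.2, 44.3]
tcp_rot: [-0.0, -0.127, 0.992, 0.0]
ft_force: [-0.2, 0.5, -0.4]
width: 0.603
```

Run:
```python
from h import *
st()
a=optics.grab_frame("top")["img"][215:265,410:476,::-1];b=optics.grab_frame("side")["img"][300:400,330:450,::-1]
cv2.imwrite("pics/g1.png",np.hstack([cv2.resize(a,(396,300)),cv2.resize(b,(360,300))]))
```

```text
t 3.52 tcp [ 429.8 -399.2   44.3] yaw_y 1.826 zax [-0.     0.001 -1.   ] F [-0.2  0.5 -0.4] M [-0.02  0.02  0.01] w 51.3 q [-0.83  0.66  1.68  0.    0.8  -2.65]
```

View pics/g1.png

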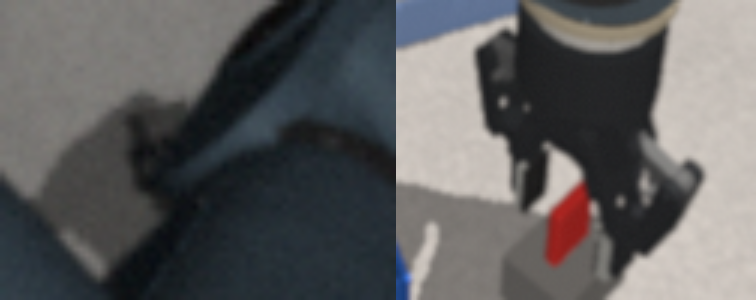

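The key stands between the open fingers (side panel, red head at about (568,225)). I'll close on it.

Request:
step_arm(targets="1 0 0 0 0 0 0;1 0 0 0 0 0 0;1 0 0 0 0 0 0;1 0 0 0 0 0 0;1 0 0 0 0 0 0;1 0 0 0 0 0 0", newtons=50)

```text
time_s: 4.38
ee_pos: [429.7, -400.2, 44.8]
tcp_rot: [0.0, -0.127, 0.992, -0.0]
ft_force: [-1.5, 1.7, 6.2]
width: 0.111
```

```bash
python3 -c "
from h import *
st()"
```

```text
t 4.38 tcp [ 429.7 -400.2   44.8] yaw_y 1.825 zax [ 0. -0. -1.] F [-1.5  1.7  6.2] M [0.46 0.12 0.06] w 9.4 q [-0.83  0.66  1.68  0.    0.8  -2.65]
```

Request:
step_arm(targets="1 0 0 -0.04 0 0 0;1 0 0 -0.1 0 0 0;1 0 0 -0.2 0 0 0;1 0 0 -0.3 0 0 0;1 0 0 -0.4 0 0 0;1 0 0 -0.4 0 0 0")

```text
time_s: 5.12
ee_pos: [430.7, -401.4, 249.6]
tcp_rot: [0.002, -0.127, 0.992, -0.003]
ft_force: [-0.2, 0.1, -0.5]
width: 0.111
```

Run:
```python
from h import *
st(); go((563,-161,225),1.33)
```

```text
t 5.12 tcp [ 430.7 -401.4  249.6] yaw_y 1.825 zax [ 0.006 -0.006 -1.   ] F [-0.2  0.1 -0.5] M [ 0.05  0.01 -0.04] w 9.4 q [-0.83  0.4   1.53 -0.    1.2  -2.65]
row [-0.377   0.3989  0.0477] [-0.0061  0.0053  0.473 ]
```

Request:
step_arm(targets="1 -0.376 0.4 0 0 0 0.473;1 -0.376 0.4 0 0 0 0.473;1 -0.376 0.4 0 0 0 0.473;1 -0.376 0.4 0 0 0 0.473;1 -0.376 0.4 0 0 0 0.473;1 -0.376 0.4 0 0 0 0.473;1 -0.376 0.4 0.03 0 0 0.473;1 -0.376 0.4 0.05 0 0 0.473;1 -0.376 0.4 0.05 0 0 0.473;1 -0.376 0.4 0.05 0 0 0.473")

```text
time_s: 6.38
ee_pos: [561.2, -159.8, 219.4]
tcp_rot: [0.0, 0.12, 0.993, -0.0]
ft_force: [0.4, 0.6, -0.9]
width: 0.111
```

Run:
```python
from h import *
st(); go((563,-161,225),1.33)
f,g=optics.grab_frame("top"),optics.grab_frame("side")
a=f["img"][160:220,345:411,::-1];b=g["img"][190:260,340:420,::-1]
cv2.imwrite("pics/l1.png",np.hstack([cv2.resize(a,(330,350)),cv2.resize(b,(400,350),interpolation=cv2.INTER_CUBIC)]))
s=readout.sense()["ee_pos"]
print("slot px",proj(g,(563,-161,161)),"tip px expected",proj(g,s-[0,0,36.8]),"head top",proj(g,s+[0,0,33]))
for n,F in(("t",f),("s",g)):
  for k in blobs(F["img"],(0,140,60),(5,255,255)): print(n,k)
```

```text
t 6.38 tcp [ 561.2 -159.8  219.4] yaw_y 1.329 zax [ 0. -0. -1.] F [ 0.4  0.6 -0.9] M [-0.   -0.01  0.02] w 9.5 q [-0.36  0.42  1.58 -0.    1.14 -1.69]
row [-0.0042 -0.0015 -0.0112] [-0.      0.0001 -0.0007]
slot px [376.7578106  234.18848268] tip px expected [376.3579009  225.55607098] head top [378.46021444 196.93080004]
```

View pics/l1.png

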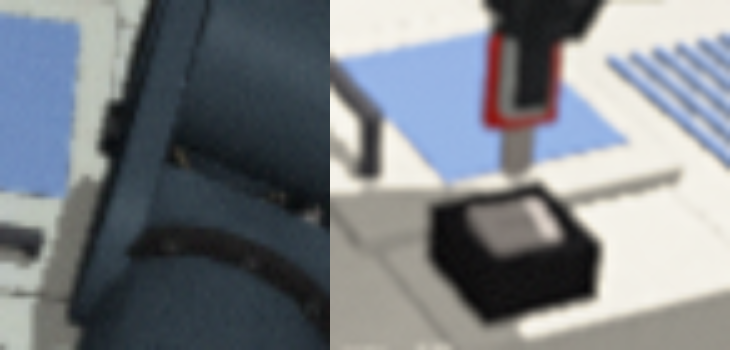

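The side crop shows the blade tip at about (377.4,225.6) px, just above the steel cylinder, while the tool pose predicts (376.4,225.6). I'll measure the blade edges for a finer offset.

Run:
```python
from h import *
g=optics.grab_frame("side"); f=g["img"].astype(int)
for r in range(214,229): print(r,[ "%d/%d"%(f[r,c].mean(),f[r,c,2]-f[r,c,0]) for c in range(370,385)])
s=readout.sense()["ee_pos"]; print(s)
for dz in(-36.8,-30,-20): print(dz,[proj(g,s+[dx,dy,dz]).round(2) for dx,dy in((0,0),(6.8,-1.6),(-6.8,1.6))])
o=s+[0,0,-36.8]; print("px per 5mm x,y",proj(g,o+[5,0,0])-proj(g,o),proj(g,o+[0,5,0])-proj(g,o))
```

```text
214 ['135/16', '92/-51', '75/-90', '71/-95', '75/-93', '82/-81', '87/-70', '91/-66', '90/-66', '89/-65', '96/-51', '110/-26', '123/-9', '127/-3', '138/17']
215 ['158/47', '129/4', '116/-19', '107/-30', '90/-51', '87/-63', '90/-59', '94/-52', '98/-47', '102/-36', '118/-8', '146/28', '163/49', '166/55', '171/63']
216 ['180/73', '167/56', '159/48', '147/36', '118/3', '102/-24', '104/-27', '107/-24', '109/-21', '115/-13', '134/18', '165/56', '183/77', '186/79', '186/77']
217 ['187/77', '185/78', '184/79', '166/65', '132/28', '113/-6', '113/-13', '116/-13', '114/-13', '117/-6', '138/22', '170/62', '187/78', '188/78', '188/77']
218 ['188/76', '188/78', '188/80', '170/71', '132/30', '112/-6', '114/-12', '116/-12', '116/-12', '117/-6', '138/25', '170/64', '186/78', '189/76', '187/78']
219 ['187/77', '188/76', '187/79', '170/69', '129/27', '110/-9', '114/-13', '115/-11', '113/-13', '118/-5', '141/29', '175/69', '187/79', '187/79', '187/78']
220 ['187/77', '187/77', '187/79', '168/70', '128/26', '110/-10', '114/-13', '115/-12', '112/-13', '117/-3', '145/34', '177/73', '186/81', '184/78', '182/
[... 948 characters left out ...]
2', '172/-15', '216/-21', '236/-12']
227 ['200/-19', '202/-19', '197/-18', '192/-18', '182/-16', '163/-15', '135/-12', '110/-9', '95/-7', '86/-7', '73/-5', '71/-5', '108/-10', '167/-15', '215/-21']
228 ['132/-13', '133/-12', '126/-11', '115/-10', '105/-9', '90/-8', '73/-6', '56/-4', '49/-4', '47/-4', '48/-3', '43/-2', '57/-4', '105/-9', '160/-15']
[ 561.31242757 -159.47172064  219.64475736]
-36.8 [array([376.33, 225.54]), array([379.39, 225.11]), array([373.27, 225.97])]
-30 [array([376.53, 222.85]), array([379.59, 222.42]), array([373.46, 223.28])]
-20 [array([376.82, 218.86]), array([379.9 , 218.44]), array([373.73, 219.28])]
px per 5mm x,y [ 1.9327493 -0.5714739] [-1.31567918 -1.08820043]
```

The blade is where the tool pose predicts it, so I'll centre it over the slot and go in about 9 mm to check the force.

Request:
step_arm(targets="1 -0.004 -0.001 0 0 0 0;1 -0.004 -0.001 0.02 0 0 0;1 -0.004 -0.001 0.038 0 0 0;1 -0.004 -0.001 0.045 0 0 0;1 -0.004 -0.001 0.052 0 0 0;1 -0.004 -0.001 0.058 0 0 0;1 -0.004 -0.001 0.062 0 0 0;1 -0.004 -0.001 0.062 0 0 0")

```text
time_s: 7.52
ee_pos: [563.0, -160.3, 188.2]
tcp_rot: [-0.0, 0.12, 0.993, -0.0]
ft_force: [-0.1, -0.4, -1.4]
width: 0.109
```

```bash
python3 -c "
from h import *
st()"
```

```text
t 7.53 tcp [ 563.  -160.3  188.2] yaw_y 1.33 zax [-0. -0. -1.] F [-0.1 -0.4 -1.4] M [-0.28  0.04 -0.03] w 9.3 q [-0.36  0.46  1.6  -0.    1.08 -1.69]
```

Request:
step_arm(targets="1 0 0 0.01 0 0 0;1 0 0 0.018 0 0 0;1 0 0 0.025 0 0 0;1 0 0 0.03 0 0 0;1 0 0 0.034 0 0 0;1 0 0 0.034 0 0 0")

```text
time_s: 8.28
ee_pos: [563.1, -160.4, 171.7]
tcp_rot: [0.0, 0.12, 0.993, -0.0]
ft_force: [-1.9, -2.0, 4.5]
width: 0.105
```

```bash
python3 -c "
from h import *
st()"
```

```text
t 8.28 tcp [ 563.1 -160.4  171.7] yaw_y 1.33 zax [ 0. -0. -1.] F [-1.9 -2.   4.5] M [-0.39  0.4  -0.05] w 8.9 q [-0.36  0.48  1.62 -0.    1.05 -1.69]
```

Request:
step_arm(targets="1 0 0 0.002 0 0 0;1 0 0 0.004 0 0 0;1 0 0 0.004 0 0 0")

```text
time_s: 8.65
ee_pos: [563.3, -160.4, 171.5]
tcp_rot: [0.001, 0.12, 0.993, -0.0]
ft_force: [-7.6, -0.4, 21.8]
width: 0.11
```

Run:
```python
from h import *
st()
g=optics.grab_frame("side");b=g["img"][190:260,340:420,::-1]
cv2.imwrite("pics/l2.png",cv2.resize(b,(480,420),interpolation=cv2.INTER_CUBIC))
```

```text
t 8.65 tcp [ 563.3 -160.4  171.5] yaw_y 1.33 zax [ 0.001 -0.001 -1.   ] F [-7.6 -0.4 21.8] M [-0.04  1.57  0.02] w 9.3 q [-0.36  0.48  1.62 -0.    1.04 -1.69]
```

View pics/l2.png

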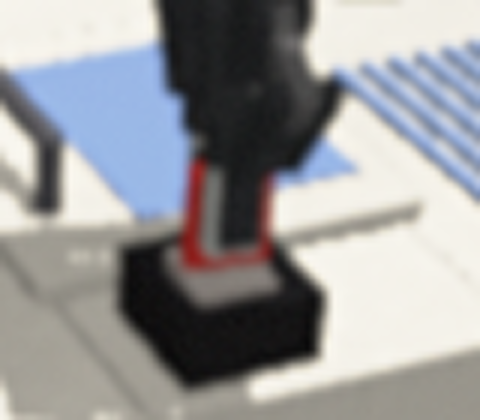

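The red head's underside rests on the cylinder, and 22 N at the predicted depth confirms the key is seated. I'll ease the push and turn clockwise.

Request:
step_arm(targets="1 0 0 -0.003 0 0 0;1 0 0 -0.003 0 0 0.1;1 0 0 -0.003 0 0 0.22;1 0 0 -0.003 0 0 0.34;1 0 0 -0.003 0 0 0.46;1 0 0 -0.003 0 0 0.58;1 0 0 -0.003 0 0 0.7;1 0 0 -0.003 0 0 0.7")

```text
time_s: 9.7
ee_pos: [563.5, -160.3, 171.7]
tcp_rot: [0.001, 0.469, 0.883, 0.0]
ft_force: [-0.7, -1.2, 7.6]
width: 0.111
```

```bash
python3 -c "
from h import *
st()"
```

```text
t 9.7 tcp [ 563.5 -160.3  171.7] yaw_y 0.595 zax [ 0.002 -0.    -1.   ] F [-0.7 -1.2  7.6] M [-0.22  0.24 -0.03] w 9.4 q [-0.36  0.48  1.62  0.    1.04 -0.95]
```

Request:
step_arm(targets="1 0 0 0 0 0 0.12;1 0 0 0 0 0 0.24;1 0 0 0 0 0 0.36;1 0 0 0 0 0 0.48;1 0 0 0 0 0 0.6;1 0 0 0 0 0 0.72;1 0 0 0 0 0 0.72")

```text
time_s: 10.58
ee_pos: [563.7, -160.3, 171.7]
tcp_rot: [0.001, 0.761, 0.649, 0.001]
ft_force: [-0.2, 0.0, 6.6]
width: 0.105
```

```bash
python3 -c "
from h import *
st()"
```

```text
t 10.57 tcp [ 563.7 -160.3  171.7] yaw_y -0.159 zax [ 0.002 -0.    -1.   ] F [-0.2  0.   6.6] M [-0.15  0.08 -0.05] w 9.0 q [-0.36  0.48  1.61  0.    1.04 -0.2 ]
```

Request:
step_arm(targets="1 0 0 0 0 0 0.05;1 0 0 0 0 0 0.1;1 0 0 0 0 0 0.1")

```text
time_s: 10.95
ee_pos: [563.7, -160.2, 171.7]
tcp_rot: [0.001, 0.794, 0.608, 0.001]
ft_force: [-0.9, -0.9, 6.7]
width: 0.109
```

```bash
python3 -c "
from h import *
st()"
```

```text
t 10.95 tcp [ 563.7 -160.2  171.7] yaw_y -0.263 zax [ 0.002 -0.    -1.   ] F [-0.9 -0.9  6.7] M [-0.19  0.02 -0.05] w 9.3 q [-0.36  0.48  1.62  0.    1.04 -0.09]
```

Request:
step_arm(targets="1 0 0 0 0 0 0.06;1 0 0 0 0 0 0.12;1 0 0 0 0 0 0.12")

```text
time_s: 11.32
ee_pos: [563.8, -160.3, 171.7]
tcp_rot: [0.001, 0.83, 0.558, 0.001]
ft_force: [1.1, -1.1, 6.6]
width: 0.109
```

```bash
python3 -c "
from h import *
st()"
```

```text
t 11.32 tcp [ 563.8 -160.3  171.7] yaw_y -0.387 zax [ 0.002 -0.001 -1.   ] F [ 1.1 -1.1  6.6] M [-0.23 -0.04  0.51] w 9.3 q [-0.36  0.48  1.61  0.    1.04  0.03]
```

Torque of 0.5 Nm means the end stop is reached. I'll relax the twist, release and rise.

Request:
step_arm(targets="1 0 0 0 0 0 -0.06;1 0 0 0 0 0 -0.1;0.2 0 0 0 0 0 -0.1;0.2 0 0 0 0 0 -0.1;0.2 0 0 0 0 0 -0.1;0.2 0 0 -0.03 0 0 -0.1;0.2 0 0 -0.08 0 0 -0.1;0.2 0 0 -0.16 0 0 -0.1;0.2 0 0 -0.2 0 0 -0.1;0.2 0 0 -0.2 0 0 -0.1")

```text
time_s: 12.58
ee_pos: [563.6, -160.4, 273.0]
tcp_rot: [0.002, 0.8, 0.6, 0.001]
ft_force: [0.1, -0.1, -1.0]
width: 0.401
```

Run:
```python
from h import *
st()
f,g=optics.grab_frame("top"),optics.grab_frame("side")
p=lambda x,y:(( x+.5)/4-.5+275,(y+.5)/4-.5+110); q=lambda x,y:((x+.5)/2.6-.5+270,(y+.5)/2.6-.5+170)
L,Rr=plane(f,p(190,353),174),plane(f,p(313,364),174); print("bar T",L.round(1),Rr.round(1),((L+Rr)/2).round(1))
u=np.array([np.cos(-.102),np.sin(-.102),0])
for n in((138,384),(357,405)): print("front edge",plane(f,p(*n),142).round(1))
E=(plane(f,p(138,384),142)+plane(f,p(357,405),142))/2; print("bar from edge",(E+25*u).round(1))
H=(plane(f,p(160,184),142)+plane(f,p(374,203),142))/2; print("hinge",H.round(1),"bar from hinge",(H-145*u).round(1))
# bar in side: red-free dark bar; tab
t=[plane(f,p(253,446),160),plane(g,q(117,122),160)]; print("tab",t)
l,r=plane(g,q(166,74),180),plane(g,q(204,117),180); print("bar top S",l.round(1),r.round(1),((l+r)/2).round(1))
b=g["img"][170:270,300:420,::-1]
cv2.imwrite("pics/l3.png",cv2.resize(b,(600,500),interpolation=cv2.INTER_CUBIC))
```

```text
t 12.57 tcp [ 563.6 -160.4  273. ] yaw_y -0.283 zax [ 0.003 -0.001 -1.   ] F [ 0.1 -0.1 -1. ] M [ 0.03 -0.   -0.03] w 34.1 q [-0.36  0.38  1.51  0.    1.25 -0.07]
bar T [550.4  18.  174. ] [542.3 -78.3 174. ] [546.4 -30.1 174. ]
front edge [530.4  58.8 142. ]
front edge [ 514.6 -116.3  142. ]
bar from edge [547.4 -31.3 142. ]
hinge [688.2 -45.  142. ] bar from hinge [544.  -30.2 142. ]
tab [array([479.13139176, -31.98748313, 160.        ]), array([477.38579859, -29.56982985, 160.        ])]
bar top S [543.   -2.1 180. ] [533.8 -87.5 180. ] [538.4 -44.8 180. ]
```

View pics/l3.png

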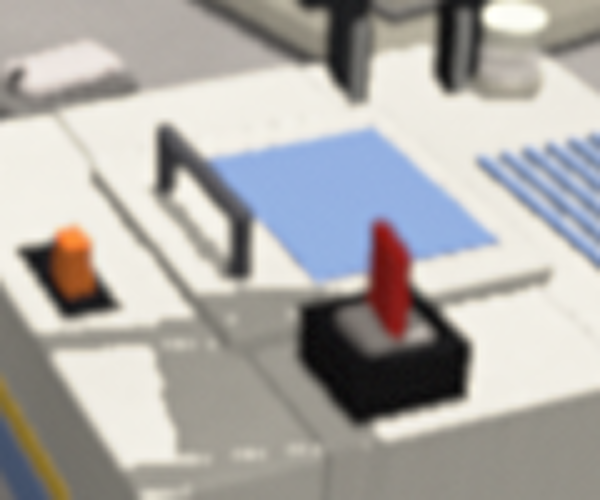

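The key stands turned in the lock at crop (390,280), and the bar runs from (165,130) to (243,213). I'll go above the bar, tool turned to the spectrometer's x.

Run:
```python
from h import *
g=optics.grab_frame("side"); f=optics.grab_frame("top")
print(proj(g,(546,-30.5,174)),"seen ~",(340.4,203.9),"ends",proj(g,(550.4,14.3,174)),proj(g,(541.3,-75.2,174)))
P,e=tri(f,((251.5+.5)/4-.5+275,(358.5+.5)/4-.5+110),g,(340.4,203.9)); print(P,e)
go((546,-30.5,215),-.102); go((546,-30.5,155),-.102)
```

```text
[340.29440209 204.99438499] seen ~ (340.4, 203.9) ends [332.9115529  196.88794946] [348.13926411 213.76503948]
[546.15776803 -30.08721746 176.71217199] 0.5505756198688907
row [ 0.2396 -0.104   0.1097] [-0.0017 -0.0003 -0.1727]
row [ 0.2396 -0.1038  0.2297] [-0.0017 -0.0003 -0.1727]
```

Request:
step_arm(targets="0 0.24 -0.104 0 0 0 -0.173;0 0.24 -0.104 0 0 0 -0.173;0 0.24 -0.104 0 0 0 -0.173;0 0.24 -0.104 0.08 0 0 -0.173;0 0.24 -0.104 0.14 0 0 -0.173;0 0.24 -0.104 0.19 0 0 -0.173;0 0.24 -0.104 0.22 0 0 -0.173;0 0.24 -0.104 0.229 0 0 -0.173;0 0.24 -0.104 0.229 0 0 -0.173")

```text
time_s: 13.9
ee_pos: [546.8, -30.7, 156.6]
tcp_rot: [0.0, 0.742, 0.67, 0.0]
ft_force: [0.7, -0.5, -0.5]
width: 0.5
```

Run:
```python
from h import *
st()
g=optics.grab_frame("side")
b=g["img"][150:250,290:400,::-1]
cv2.imwrite("pics/b1.png",cv2.resize(b,(550,500),interpolation=cv2.INTER_CUBIC))
```

```text
t 13.9 tcp [546.8 -30.7 156.6] yaw_y -0.102 zax [ 0. -0. -1.] F [ 0.7 -0.5 -0.5] M [-0.03  0.02  0.01] w 42.5 q [-0.14  0.44  1.73 -0.    0.98 -0.04]
```

View pics/b1.png

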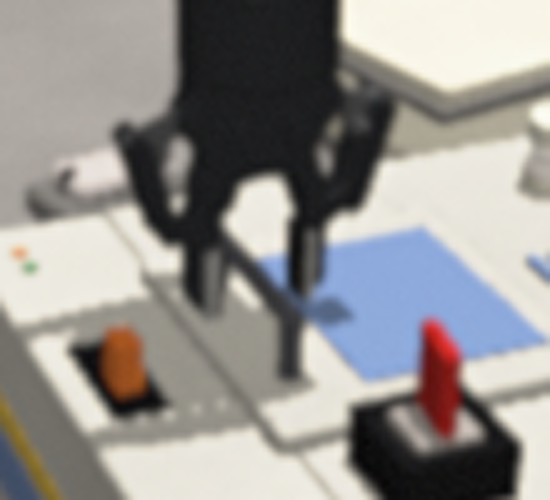

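Fingers straddle the bar (crop (205,275) and (308,265)), with the key untouched at (440,375). I'll close, then tug.

Request:
step_arm(targets="1 0 0 0 0 0 0;1 0 0 0 0 0 0;1 0 0 0 0 0 0;1 0 0 0 0 0 0;1 0 0 0 0 0 0;1 0 0 0 0 0 0", newtons=60)

```text
time_s: 14.7
ee_pos: [547.1, -30.5, 157.0]
tcp_rot: [0.001, 0.742, 0.67, 0.0]
ft_force: [0.1, -0.0, 6.0]
width: 0.115
```

```bash
python3 -c "
from h import *
st()"
```

```text
t 14.7 tcp [547.1 -30.5 157. ] yaw_y -0.102 zax [ 0.001 -0.    -1.   ] F [ 0.1 -0.   6. ] M [-0.02 -0.11  0.01] w 9.8 q [-0.14  0.44  1.73 -0.    0.98 -0.04]
```

Request:
step_arm(targets="1 0 0 -0.004 0 0 0;1 0 0 -0.008 0 0 0;1 0 0 -0.012 0 0 0;1 0 0 -0.016 0 0 0;1 0 0 -0.016 0 0 0")

```text
time_s: 15.32
ee_pos: [548.7, -30.7, 163.0]
tcp_rot: [0.002, 0.742, 0.67, 0.002]
ft_force: [22.0, -2.0, -23.9]
width: 0.113
```

```bash
python3 -c "
from h import *
st()"
```

```text
t 15.32 tcp [548.7 -30.7 163. ] yaw_y -0.102 zax [ 0.005 -0.    -1.   ] F [ 22.   -2.  -23.9] M [-0.36 -3.34 -0.01] w 9.6 q [-0.14  0.43  1.72  0.    0.99 -0.04]
```

The bar rose 6 mm, then stopped at about 24 N down, so the cover is caught. I'll let it down, release, and move above the catch tab.

Request:
step_arm(targets="1 0 0 -0.008 0 0 0;1 0 0 0 0 0 0;1 0 0 0.015 0 0 0;0 0 0 0.015 0 0 0;0 0 0 0.015 0 0 0;0 0 0 0.015 0 0 0;0 0 0 -0.06 0 0 0;0 0 0 -0.085 0 0 0;0.3 -0.015 -0.14 -0.085 0 0 0;0.3 -0.015 -0.14 -0.085 0 0 0;0.3 -0.015 -0.14 -0.085 0 0 0")

```text
time_s: 16.7
ee_pos: [476.3, -30.9, 207.0]
tcp_rot: [0.0, 0.742, 0.67, 0.0]
ft_force: [1.4, -0.3, -0.1]
width: 0.352
```

Run:
```python
from h import *
st(); go((477.8,-31,138),-.102)
g=optics.grab_frame("side")
for k in blobs(g["img"],(5,130,80),(20,255,255)): print(k[0],k[1])
print(proj(g,(478.2,-30.8,146)),proj(g,(478.2,-30.8,160)))
```

```text
t 16.7 tcp [476.3 -30.9 207. ] yaw_y -0.102 zax [ 0.001 -0.    -1.   ] F [ 1.4 -0.3 -0.1] M [ 0.04 -0.02 -0.03] w 29.9 q [-0.16  0.25  1.86  0.    1.03 -0.06]
row [0.0002 0.0028 0.138 ] [0.0008 0.     0.0002]
[ 129   10   63   32 1166] [152.27358491  29.02144082]
[   0   34   32   88 1572] [15.75127226 63.98600509]
[129  61   6  21  66] [130.39393939  73.46969697]
[  2 100   9  10  20] [  6.45 104.2 ]
[ 10 115   7   9  17] [ 12.88235294 118.70588235]
[ 19 137   6   9  18] [ 21.72222222 141.16666667]
[ 23 140  11  17  56] [ 28.51785714 149.96428571]
[  0 150   8  12  27] [  1.81481481 155.33333333]
[  0 158  13  33 102] [  4.59803922 172.19607843]
[311 216   8  14  85] [314.23529412 222.56470588]
[486 315  33  29 681] [502.36857562 330.02790015]
[484 353  25  11  52] [496.11538462 360.53846154]
[315.30405177 221.8398111 ] [315.23458492 216.76953133]
```

Request:
step_arm(targets="0.3 0 0.003 0.06 0 0 0;0.3 0 0.003 0.11 0 0 0;0.3 0 0.003 0.13 0 0 0;0.3 0 0.003 0.137 0 0 0;0.3 0 0.003 0.137 0 0 0;1 0 0.003 0.137 0 0 0;1 0 0.003 0.137 0 0 0;1 0 0.003 0.137 0 0 0;1 0 0.003 0.137 0 0 0;1 0 0.003 0.137 0 0 0", newtons=40)

```text
time_s: 18.0
ee_pos: [476.8, -30.9, 139.1]
tcp_rot: [-0.001, 0.742, 0.67, -0.001]
ft_force: [-8.8, 0.5, 10.2]
width: 0.151
```

```bash
python3 -c "
from h import *
st()"
```

```text
t 18.0 tcp [476.8 -30.9 139.1] yaw_y -0.102 zax [-0.002  0.    -1.   ] F [-8.8  0.5 10.2] M [ 0.06  1.4  -0.01] w 12.8 q [-0.16  0.35  1.92 -0.    0.87 -0.06]
```

Request:
step_arm(targets="1 0.008 -0.001 -0.001 0 0 0;1 0.016 -0.001 -0.001 0 0 0;1 0.024 -0.001 -0.001 0 0 0;1 0.032 -0.001 -0.001 0 0 0;1 0.036 -0.001 -0.001 0 0 0;1 0.039 -0.001 -0.001 0 0 0;1 0.039 -0.001 -0.001 0 0 0")

```text
time_s: 18.88
ee_pos: [478.7, -12.8, 139.2]
tcp_rot: [0.001, 0.742, 0.671, -0.001]
ft_force: [-7.4, -13.7, 3.9]
width: 0.15
```

```bash
python3 -c "
from h import *
st()"
```

```text
t 18.88 tcp [478.7 -12.8 139.2] yaw_y -0.101 zax [-0.001 -0.003 -1.   ] F [ -7.4 -13.7   3.9] M [-2.25  1.14 -0.08] w 12.8 q [-0.12  0.35  1.92 -0.    0.87 -0.02]
```

Request:
step_arm(targets="1 0.002 0 0 0 0 0;1 0.002 0 0 0 0 0;1 0 0 0 0 0 0;1 -0.002 0 0 0 0 0;0.3 -0.002 0 0 0 0 0;0.3 -0.002 0 0 0 0 0;0.3 -0.002 0 0 0 0 0;0.3 -0.002 0 0 0 0 0;0.3 -0.002 0 -0.05 0 0 0;0.3 -0.002 0 -0.11 0 0 0;0 -0.002 0 -0.137 0 0 0;0 -0.002 0 -0.137 0 0 0")

```text
time_s: 20.38
ee_pos: [479.3, -12.6, 207.6]
tcp_rot: [0.0, 0.742, 0.67, 0.0]
ft_force: [0.1, -0.7, -0.2]
width: 0.497
```

Run:
```python
from h import *
st(); go((546.6,-30.6,157),-.102)
g=optics.grab_frame("side")
b=g["img"][150:250,290:400,::-1]
cv2.imwrite("pics/c1.png",cv2.resize(b,(550,500),interpolation=cv2.INTER_CUBIC))
```

```text
t 20.38 tcp [479.3 -12.6 207.6] yaw_y -0.102 zax [ 0.001 -0.    -1.   ] F [ 0.1 -0.7 -0.2] M [ 0.02  0.01 -0.01] w 42.3 q [-0.12  0.25  1.85  0.    1.03 -0.02]
row [-0.0223  0.1375  0.1013] [0.0012 0.     0.0004]
```

View pics/c1.png

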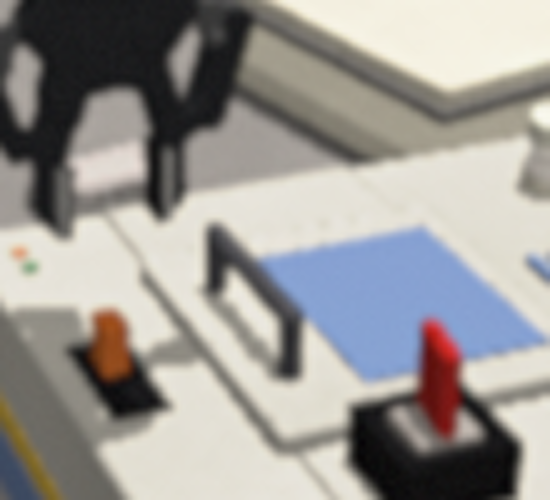

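The tab has moved to the far left of its black slot, now at crop (110,345) against (122,362) before. Back to the bar.

Request:
step_arm(targets="0 -0.022 0.138 0 0 0 0;0 -0.022 0.138 0 0 0 0;0 -0.022 0.138 0 0 0 0;0 -0.022 0.138 0.05 0 0 0;0 -0.022 0.138 0.085 0 0 0;0 -0.022 0.138 0.101 0 0 0;0 -0.022 0.138 0.101 0 0 0;1 -0.022 0.138 0.101 0 0 0;1 -0.022 0.138 0.101 0 0 0;1 -0.022 0.138 0.101 0 0 0;1 -0.022 0.138 0.101 0 0 0;1 -0.022 0.138 0.101 0 0 0", newtons=60)

```text
time_s: 21.92
ee_pos: [547.1, -30.5, 157.5]
tcp_rot: [0.001, 0.742, 0.67, 0.001]
ft_force: [0.4, -0.0, 5.0]
width: 0.117
```

Run:
```python
from h import *
st()
# arc in tool axes (x=spect y, y=spect x, z=down): grasp point on bar at hinge offset (-145,+44); tool turns with cover
gd=18.7
for th in np.radians([0,3,6,9,12,15,20,25,30,35,40,45,47]):
    b=lambda t:np.array([-145*np.cos(t)+44*np.sin(t), 44*np.cos(t)+145*np.sin(t)])
    d=b(th)-b(0); # spect x, z up
    tz=np.array([-np.sin(th),-np.cos(th)])  # tool z dir
    tcp=d+gd*(tz-np.array([0,-1]))
    print(round(np.degrees(th)),"y %.4f z %.4f"%(tcp[0]/500,-tcp[1]/500),"turn %.3f"%(np.degrees(th)/60))
```

```text
t 21.93 tcp [547.1 -30.5 157.5] yaw_y -0.102 zax [ 0.001 -0.    -1.   ] F [ 0.4 -0.   5. ] M [ 0.08 -0.05 -0.03] w 10.0 q [-0.14  0.43  1.73  0.    0.98 -0.04]
0 y 0.0000 z -0.0000 turn 0.000
3 y 0.0030 z -0.0151 turn 0.050
6 y 0.0069 z -0.0300 turn 0.100
9 y 0.0115 z -0.0447 turn 0.150
12 y 0.0169 z -0.0592 turn 0.200
15 y 0.0230 z -0.0733 turn 0.250
20 y 0.0348 z -0.0961 turn 0.333
25 y 0.0486 z -0.1178 turn 0.417
30 y 0.0642 z -0.1382 turn 0.500
35 y 0.0815 z -0.1572 turn 0.583
40 y 0.1004 z -0.1746 turn 0.667
45 y 0.1207 z -0.1902 turn 0.750
47 y 0.1292 z -0.1960 turn 0.783
```

Request:
step_arm(targets="1 0 0.001 -0.0075 0.025 0 0;1 0 0.003 -0.0151 0.05 0 0;1 0 0.005 -0.0225 0.075 0 0;1 0 0.0069 -0.03 0.1 0 0;1 0 0.009 -0.037 0.125 0 0;1 0 0.0115 -0.0447 0.15 0 0;1 0 0.0115 -0.0447 0.15 0 0")

```text
time_s: 22.8
ee_pos: [552.6, -31.1, 178.9]
tcp_rot: [-0.058, 0.74, 0.668, -0.052]
ft_force: [2.6, -0.5, -3.6]
width: 0.114
```

```bash
python3 -c "
from h import *
st()"
```

```text
t 22.8 tcp [552.6 -31.1 178.9] yaw_y -0.102 zax [-0.155  0.016 -0.988] F [ 2.6 -0.5 -3.6] M [-0.07 -0.74 -0.02] w 9.7 q [-0.14  0.49  1.59 -0.01  1.22 -0.03]
```

The cover now rises freely (21 mm at about 4 N). Continuing the arc to 45°; the relative motion about the hinge is the same in the turned tool frame.

Request:
step_arm(targets="1 0 0.0055 -0.0251 0.083 0 0;1 0 0.0133 -0.0496 0.167 0 0;1 0 0.023 -0.0733 0.25 0 0;1 0 0.0348 -0.0961 0.333 0 0;1 0 0.0486 -0.1178 0.417 0 0;1 0 0.0642 -0.1382 0.5 0 0;1 0 0.0815 -0.1572 0.583 0 0;1 0 0.0851 -0.1608 0.6 0 0;1 0 0.0851 -0.1608 0.6 0 0;1 0 0.0851 -0.1608 0.6 0 0")

```text
time_s: 24.05
ee_pos: [606.6, -36.8, 251.1]
tcp_rot: [-0.283, 0.686, 0.62, -0.256]
ft_force: [4.0, -2.5, -10.1]
width: 0.117
```

Run:
```python
from h import *
st()
f,g=optics.grab_frame("top"),optics.grab_frame("side")
cv2.imwrite("pics/e1.png",np.vstack([f["img"][80:300,200:520,::-1],g["img"][130:400,200:520,::-1]]))
s=readout.sense(); w,x,y,z=s["tcp_rot"]; gp=s["ee_pos"]-18.7*R.from_quat([x,y,z,w]).as_matrix()[:,2]
h=np.array([547.1,-30.5,130])+145*np.array([.9948,-.1018,0]); d=gp-h
print("cover deg by bar",np.degrees(np.arctan2(d[2],-(d[0]*.9948-d[1]*.1018))-np.arctan2(44,145)),np.hypot(d[2],(d[0]*.9948-d[1]*.1018)))
```

```text
t 24.05 tcp [606.6 -36.8 251.1] yaw_y -0.102 zax [-0.702  0.071 -0.709] F [  4.   -2.5 -10.1] M [-0.49 -1.94  0.27] w 9.9 q [-0.13  0.87  0.91 -0.02  2.14 -0.03]
cover deg by bar 44.97064043998147 152.4292467370392
```

View pics/e1.png

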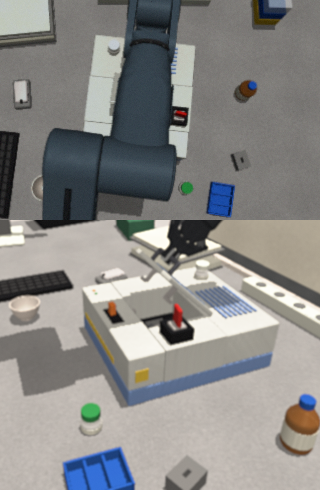

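The cover is held open at about 45°, with the key in the lock, the tab left and the other items undisturbed. I'll hold for half a second, then hand in.

Request:
step_arm(targets="1 0 0 0 0 0 0;1 0 0 0 0 0 0;1 0 0 0 0 0 0;1 0 0 0 0 0 0")

```text
time_s: 24.65
ee_pos: [606.7, -36.8, 251.2]
tcp_rot: [-0.283, 0.686, 0.619, -0.256]
ft_force: [4.4, -3.2, -11.1]
width: 0.115
```

```bash
python3 -c "
from h import *
from rig import finish_job
st(); print(finish_job())"
```

```text
t 24.65 tcp [606.7 -36.8 251.2] yaw_y -0.102 zax [-0.702  0.071 -0.708] F [  4.4  -3.2 -11.1] M [-0.51 -2.04  0.23] w 9.8 q [-0.13  0.87  0.91 -0.02  2.14 -0.03]
the job is handed in; nothing more can be done
None
```

The job is handed in at 24.7 s with the gripper still holding the cover open at about 45°; no verdict was reported.

- **Key:** I pushed it in until it met firm resistance (22 N) at the expected depth. I then turned it clockwise to the end stop, where the torque rose to 0.5 Nm, and left it in the lock.
- **Tug:** The bar rose 6 mm and stopped firmly, with about 24 N pulling down, so the cover was caught.
- **Catch:** I let the cover down and slid the orange tab left by 18 mm to its stop. After that the cover rose freely at about 4 N.
- **Last checks:** The bar's position gives a cover angle of 45.0°, and the grip was steady over the last half second. The last picture shows the key in the lock, the tab to the left and nothing else visibly moved.
- **One disagreement:** The wrist read about 11 N down while holding, more than the 2–3 N expected. I think it is small strain in the grip, but I did not look into it. All forces stayed well within the limits.

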